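# Put the block planes away in their trays

### The job

The planing is done: put each of the four block planes away in the tray whose floor has the plane's own colour, lying lengthways inside the rim, flat on its sole. Set each one down gently, never dropping it, and leave the sanding block and the chisel where they lie.

Things in the scene. Friction and masses are not known exactly. Their poses are not given: they have to be found in the camera images.
- blue_plane: Loose block plane painted blue, on its steel sole: 130 mm long (x), 44 wide (y), 46 high, about 0.45 kg. Origin: centre of the sole's underside, z up. Flat cheeks 44 mm apart rise at its middle (40 mm long, up to 46 mm): grip across these, fingertips about 18 mm above the sole. Brass knob (20 mm wide, top at 34 mm) 48 mm towards -x. Turned up to 35 degrees from world x.
- blue_tray: Shallow tray with a blue floor, fixed to the bench: outside 160 mm long (x) by 74 (y); rim of light wood 5 mm thick, 10 mm high; inside 150 by 64 mm, floor 4 mm above the bench. Origin: centre of its underside, at bench height. The plane lies lengthways in it with 10 mm play all round, either way round. Turned up to 17 degrees from world x.
- red_plane: Loose block plane painted red, on its steel sole: 120 mm long (x), 44 wide (y), 46 high, about 0.45 kg. Origin: centre of the sole's underside, z up. Flat cheeks 44 mm apart rise at its middle (40 mm long, up to 46 mm): grip across these, fingertips about 18 mm above the sole. Brass knob (20 mm wide, top at 34 mm) 44 mm towards -x. Turned up to 35 degrees from world x.
- red_tray: Shallow tray with a red floor, fixed to the bench: outside 150 mm long (x) by 74 (y); rim of light wood 5 mm thick, 10 mm high; inside 140 by 64 mm, floor 4 mm above the bench. Origin: centre of its underside, at bench height. The plane lies lengthways in it with 10 mm play all round, either way round. Turned up to 17 degrees from world x.
- green_plane: Loose block plane painted green, on its steel sole: 110 mm long (x), 44 wide (y), 46 high, about 0.45 kg. Origin: centre of the sole's underside, z up. Flat cheeks 44 mm apart rise at its middle (40 mm long, up to 46 mm): grip across these, fingertips about 18 mm above the sole. Brass knob (20 mm wide, top at 34 mm) 41 mm towards -x. Turned up to 35 degrees from world x.
- green_tray: Shallow tray with a green floor, fixed to the bench: outside 140 mm long (x) by 74 (y); rim of light wood 5 mm thick, 10 mm high; inside 130 by 64 mm, floor 4 mm above the bench. Origin: centre of its underside, at bench height. The plane lies lengthways in it with 10 mm play all round, either way round. Turned up to 17 degrees from world x.
- yellow_plane: Loose block plane painted yellow, on its steel sole: 100 mm long (x), 44 wide (y), 46 high, about 0.45 kg. Origin: centre of the sole's underside, z up. Flat cheeks 44 mm apart rise at its middle (40 mm long, up to 46 mm): grip across these, fingertips about 18 mm above the sole. Brass knob (20 mm wide, top at 34 mm) 37 mm towards -x. Turned up to 35 degrees from world x.
- yellow_tray: Shallow tray with a yellow floor, fixed to the bench: outside 130 mm long (x) by 74 (y); rim of light wood 5 mm thick, 10 mm high; inside 120 by 64 mm, floor 4 mm above the bench. Origin: centre of its underside, at bench height. The plane lies lengthways in it with 10 mm play all round, either way round. Turned up to 17 degrees from world x.
- sanding_block: cork sanding block, black below, not to be moved: 80 mm long (x) by 32 mm (y), 26 mm high; loose. Origin: centre of its underside.
- chisel: wood chisel lying on the bench, not to be moved: brown handle 100 mm long, 26 mm wide, 24 mm high on the -x side of its origin, steel blade 85 mm long, 16 mm wide on the +x side; loose. Origin: on the bench under the joint of handle and blade.
Not all that is in view belongs to the job. Several things look just like the red_plane: the one meant starts farthest to the robot's right.

How it is judged:
At the end, for the whole second after the job is handed in: Each of the four planes lies in the tray of its own colour: centres within 13 mm along and across the tray, sole on the tray's floor (2 to 7 mm above the bench), tilted less than 0.06 rad, lengthways with the tray within 0.22 rad (either way round), at rest and released (x of blue_plane in the frame of blue_tray between -0.013 and 0.013 m and y of blue_plane in the frame of blue_tray between -0.013 and 0.013 m and z of blue_plane in the frame of blue_tray between 0.002 and 0.007 m and angle between each of blue_plane, red_plane, green_plane, yellow_plane's own z axis and vertical below 0.06 rad and angle between the x axis of blue_plane and the x axis of blue_tray, either way round below 0.22 rad and linear speed of each of blue_plane, red_plane, green_plane, yellow_plane below 0.02 m/s and angular speed of each of blue_plane, red_plane, green_plane, yellow_plane below 0.1 rad/s and contact force between each of blue_plane, red_plane, green_plane, yellow_plane and the fingers below 0.1 N and x of red_plane in the frame of red_tray between -0.013 and 0.013 m and y of red_plane in the frame of red_tray between -0.013 and 0.013 m and z of red_plane in the frame of red_tray between 0.002 and 0.007 m and angle between the x axis of red_plane and the x axis of red_tray, either way round below 0.22 rad and x of green_plane in the frame of green_tray between -0.013 and 0.013 m and y of green_plane in the frame of green_tray between -0.013 and 0.013 m and z of green_plane in the frame of green_tray between 0.002 and 0.007 m and angle between the x axis of green_plane and the x axis of green_tray, either way round below 0.22 rad and x of yellow_plane in the frame of yellow_tray between -0.013 and 0.013 m and y of yellow_plane in the frame of yellow_tray between -0.013 and 0.013 m and z of yellow_plane in the frame of yellow_tray between 0.002 and 0.007 m and angle between the x axis of yellow_plane and the x axis of yellow_tray, either way round below 0.22 rad); the robot touches nothing.
It fails at once if a plane is dropped or flung (moves faster than 0.5 m/s while not held, a fall of over 13 mm) ((linear speed of blue_plane above 0.5 m/s and contact force between blue_plane and the fingers below 0.1 N) or (linear speed of red_plane above 0.5 m/s and contact force between red_plane and the fingers below 0.1 N) or (linear speed of green_plane above 0.5 m/s and contact force between green_plane and the fingers below 0.1 N) or (linear speed of yellow_plane above 0.5 m/s and contact force between yellow_plane and the fingers below 0.1 N)).
It fails at once if the sanding block is shoved away (over 25 mm) (distance of sanding_block from where it was at the start of the episode above 0.025 m).
It fails at once if the chisel is shoved away (over 25 mm) (distance of chisel from where it was at the start of the episode above 0.025 m).
It also fails if it takes over 128 s, if anything falls off the work surface, if the arm or the gripper's body presses on something with over 40 N, if the wrist force passes 120 N, or if a joint passes its speed limit or range.

### The arm

A 7-joint arm with a two-finger parallel gripper is mounted at the origin on the work surface. World frame = base frame: x ahead of the robot, y to its left, z up, the work surface at z = 0. Lengths are in m, angles in rad, forces in N, time in s.
With the tool pointing down it reaches from about 0.4 to 0.85 m from the base axis. Payload 10.4 kg.
Tool frame: the origin (TCP) lies midway between the tips of the shut fingers; the grasp point (between the pads) lies 19 mm behind it; z points along the fingers, y is the direction in which the jaws open and shut (so a half turn about z gives the same grasp; the last joint's range is limited). The gripper opens to 87 mm and grips with 3 to 60 N. Pads are 19 mm wide; open, the fingers measure 117 mm over their backs; the gripper's body (75 mm by 190 mm) begins 51 mm behind the grasp point.
Start: joints at [-1.181, 0.332, -0.065, 1.46, 0.022, 1.35, -0.088], TCP at [0.251, 0.573, 0.223] pointing down, gripper open.
Joint ranges: [-2.6, 2.6], [-0.5, 2.12], [-1.47, 1.34], [0.16, 2.42], [-1.27, 4.41], [0.06, 2.06], [-2.6, 2.6]. Speed limits (rad/s): [2.22, 2.22, 2.79, 2.79, 3.14, 3.14, 3.14].

### API

Orientations are given as a 3x3 rotation matrix whose columns are the frame's x, y, z axes.
In Python, from station import sensors, viewer, env gives the robot as it stands.
- The arm moves only by the tool carry_out, never from a script. Its argument "deltas" is one flat list of numbers, 4 for each row, row after row: the shift along the tool's x, y, z normalised to -1 to 1, where 1 is 750 mm, then the turn about the tool's z normalised to -1 to 1, where 1 is 2 pi rad. In form: [dx, dy, dz, spin, dx, dy, dz, spin, ...]. A call has 1 to 8 rows; each row is the pose to reach, as a shift and turn from the pose commanded when the call began, along the tool's axes at that moment, turning the shorter way round; what a row does not reach only later rows make up. A row lasts 1/8 s, in which the tool goes at most 62.5 mm and 10.7 degrees, less where a joint would pass 70% of its speed; a pose out of reach is approached as far as the arm can. A call with a number of a shift or a turn outside -1 to 1 is refused whole. A call with a gripper value outside its range is refused whole. "fingers" is the opening in per cent of the stroke, from 0 (shut) to 100 (fully open), set as the call begins (left out, the last holds). The fingers move at their own pace and stop on an object; "newtons" is the grip in N (left out, the last holds). Time passes only in rows, so rows that repeat a pose let the fingers close. It gives the time, the measured TCP pose, the force and the opening at its end, in the units of the state.
- sensors.sense(): the state, without advancing time (a new reading comes with each control period).
- viewer.grab_frame(name): name is "scene" or "top"; returns the picture (420x560x3 uint8, blue, green, red); there is no depth.
- viewer.get_calibration(name): a dict with "fov_y" (degrees; the focal length in pixels is half the picture's height over the tangent of half this angle, whatever the lens; pixels are square), "cx", "cy" (the principal point, pixels), "cam_to_world" (4x4, takes a point from camera to world coordinates). Camera axes: x right, y up, looking along -z (the intrinsics and any distortion apply to the point x, -y, -z); pixel columns grow to the right and rows downward; lengths in m; the calibration is good to about 2 mm. A picture is of the moment at which its call begins. get_calibration takes no time and is no camera call.
- env.job_done(): hands the job in, once; it reports no verdict.
Trained networks look in the newest picture that a camera, given by its name, has taken for a name from the list of things; names that differ only in an ending like _2 or _b are one class to them, and where a whole thing is asked for, a point or a joint stands for the part that bears it (a point fixed in the world has none). Each returns a list of dicts, best first, with "score" (0 to 1); they miss things now and then, are a little off and sometimes report something else, mostly with a low value. They report only what shows in the picture. A call takes as long as a camera call. They do not tell look-alikes from the thing itself.
- viewer.search_frame(camera, target): "rect" ([left, top, width, height] in pixels, round what is visible of it).
The state is a dict: "clock": time; "qpos": joint angles; "qd": joint speeds; "joint_torque": joint torques, N m; "tcp_pos": TCP position; "ee_rot": TCP orientation; "wrist_force": force on the tool from outside, world axes, zero at the start; "moment": the same for the moment, N m; "grip_width": opening from 0.0 (shut) to 1.0 (fully open).
Only numpy, scipy, OpenCV 4.12 (cv2) and the standard library are available. Lean on these libraries where they do the work, as an engineer would, in place of code of your own. Each camera call takes 0.05 s, during which the arm holds its last target. There are 200 camera calls.

## Working session

There is one attempt and no reset: what is moved stays moved. The work goes in short steps, Python scripts to look and compute and a tool call to move; the robot and the scene stay as the last step left them, time stands still between calls to the robot, and variables do not carry over. Pictures are saved under pics/ and viewed, about 12 in all and at most 16, crops included, and the job is handed in when it is done.

Besides the shell and the picture viewer there is one more tool, called after "Request:" as a command line: name --argument value ..., lists and objects as JSON in quotes. carry_out: Moves the arm, as the interface text tells. Scaled input: -1 to 1 covers 750 mm each way for a shift and 2 pi rad each way for a turn. Its arguments: {"type":"object","properties":{"deltas":{"type":"array"},"fingers":{"type":"number"},"newtons":{"type":"number"}},"required":["deltas"]}

```bash
mkdir -p pics; ls; python3 - <<'E'
from station import sensors, viewer, env
import cv2,json
s=sensors.sense()
print({k:s[k] for k in('clock','tcp_pos','ee_rot','grip_width','wrist_force')})
for n in('top','scene'):
    im=viewer.grab_frame(n); cv2.imwrite(f'pics/{n}0.png',im); print(n,viewer.get_calibration(n))
    for t in('blue_plane','blue_tray','red_plane','red_tray','green_plane','green_tray','yellow_plane','yellow_tray','sanding_block','chisel'):
        if n=='top': print(t,[(round(d['score'],2),[round(v) for v in d['rect']]) for d in viewer.search_frame(n,t)])
E
```

```text
pics
{'clock': 0.0, 'tcp_pos': array([0.25062154, 0.57213139, 0.22177836]), 'ee_rot': array([[-9.16000974e-01,  4.01175799e-01, -4.39340172e-04],
       [ 4.01176021e-01,  9.16000049e-01, -1.30793905e-03],
       [-1.22277874e-04, -1.37432618e-03, -9.99999048e-01]]), 'grip_width': 1.0026514884492546, 'wrist_force': array([-0.84206572, -0.25633762, -0.3320062 ])}
top {'fov_y': 42.93130693474655, 'cx': 276.4907670402621, 'cy': 208.4768142138, 'cam_to_world': array([[-5.76673875e-04,  9.79104551e-01, -2.03356694e-01,
         2.26874488e-01],
       [-9.99995404e-01,  4.06808752e-05,  3.03162902e-03,
         4.11636112e-04],
       [ 2.97655450e-03,  2.03357507e-01,  9.79100028e-01,
         1.19541544e+00],
       [ 0.00000000e+00,  0.00000000e+00,  0.00000000e+00,
         1.00000000e+00]])}
blue_plane [(0.83, [94, 193, 48, 59])]
blue_tray [(0.73, [212, 107, 38, 69])]
red_plane [(0.78, [108, 275, 47, 62]), (0.73, [309, 198, 39, 53])]
red_tray [(0.92, [198, 190, 40, 70])]
green_plane [(0.85, [300, 117, 28, 50])]
green_tray [(0.73, [407, 189, 41, 63])]
yellow_plane [(0.56, [384, 118, 34, 43])]
yellow_tray [(0.94, [122, 109, 51, 56])]
sanding_block [(0.87, [273, 211, 9, 40])]
chisel []
scene {'fov_y': 51.79412662578584, 'cx': 277.7800282281645, 'cy': 206.5117639723325, 'cam_to_world': array([[-0.7094145 , -0.44155003,  0.54933109,  1.06003154],
       [ 0.70450289, -0.42196057,  0.57063557,  0.63615765],
       [-0.02016809,  0.79182249,  0.61041821,  0.71779975],
       [ 0.        ,  0.        ,  0.        ,  1.        ]])}
```

View pics/top0.png

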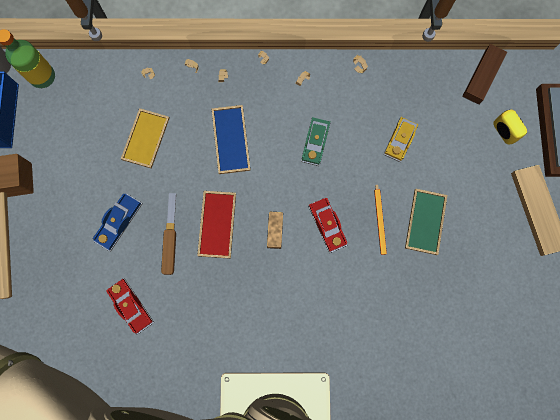

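View pics/scene0.png

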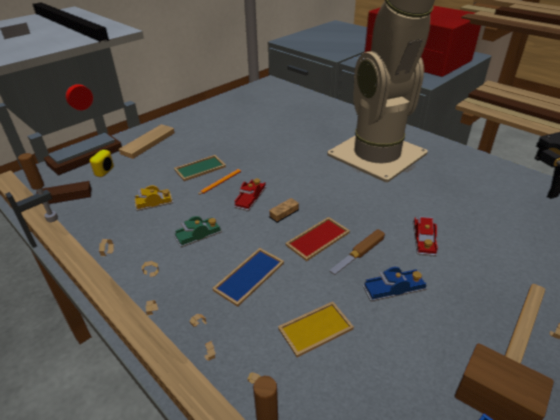

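Two red planes look alike: (326,224) and (130,305). The job's one is farthest to the robot's right, and +y points left in the top picture, so I choose (326,224). The next crop checks that choice.

```bash
cat > h.py <<'E'
import numpy as np, cv2
from station import sensors, viewer, env
def ray(n,px):
    c=viewer.get_calibration(n); f=210/np.tan(np.radians(c['fov_y']/2)); T=np.array(c['cam_to_world'])
    px=np.atleast_2d(px).astype(float)
    d=np.c_[(px[:,0]-c['cx'])/f,-(px[:,1]-c['cy'])/f,-np.ones(len(px))]@T[:3,:3].T
    return T[:3,3],d
def at(n,px,z):
    o,d=ray(n,px); return (o+d*((z-o[2])/d[:,2])[:,None])[:,:2]
def proj(n,P):
    c=viewer.get_calibration(n); f=210/np.tan(np.radians(c['fov_y']/2)); T=np.array(c['cam_to_world'])
    q=(np.atleast_2d(P)-T[:3,3])@T[:3,:3]
    return np.c_[c['cx']-f*q[:,0]/q[:,2],c['cy']+f*q[:,1]/q[:,2]]
HUE={'blue':(105,125),'red':(172,8),'green':(60,90),'yellow':(20,30)}
def mask(im,col,rect,m=4):
    h=cv2.cvtColor(im,cv2.COLOR_BGR2HSV); a,b=HUE[col]; H=h[...,0]
    k=((H>=a)&(H<=b) if a<b else (H>=a)|(H<=b))&(h[...,1]>110)&(h[...,2]>45)
    x,y,w,g=[int(round(v)) for v in rect]; o=np.zeros(k.shape,np.uint8)
    o[y-m:y+g+m,x-m:x+w+m]=k[y-m:y+g+m,x-m:x+w+m]; return o
E
python3 - <<'E'
from h import *
im=cv2.imread('pics/top0.png')
R={'blue':((94,193,48,59),(212,107,38,69)),'red':((309,198,39,53),(198,190,40,70)),'green':((300,117,28,50),(407,189,41,63)),'yellow':((384,118,34,43),(122,109,51,56))}
tiles=[]
for c,(p,t) in R.items():
    for nm,r,z in(('plane',p,.02),('tray',t,.004)):
        m=mask(im,c,r); ys,xs=np.nonzero(m); w=at('top',np.c_[xs,ys],z)
        (ctr,sz,a)=cv2.minAreaRect((w*1000).astype(np.float32))
        mu=w.mean(0); e,v=np.linalg.eigh(np.cov((w-mu).T)); an=np.degrees(np.arctan2(v[1,1],v[0,1]))
        print(c,nm,len(xs),'mean',mu.round(4),'rectc',np.round(ctr,1),np.round(sz,1),round(a,1),'pca',(an+90)%180-90)
    x,y=p[0]+p[2]//2,p[1]+p[3]//2
    tiles.append(cv2.resize(im[y-33:y+33,x-33:x+33],(396,297*396//297//1),interpolation=cv2.INTER_NEAREST)[:, :])
o=np.vstack([np.hstack(tiles[:2]),np.hstack(tiles[2:])]); cv2.imwrite('pics/crop.png',cv2.resize(o,(600,600)))
E
```

```text
blue plane 896 mean [0.4456 0.3544] rectc [444.6 357.6] [ 58.2 123.6] 58.8 pca -30.308681930229255
blue tray 1626 mean [0.6405 0.1047] rectc [641.4 104.8] [147.2  63.3] 7.1 pca 7.164442586567418
red plane 759 mean [ 0.4385 -0.1165] rectc [ 436.7 -118.7] [114.4  49.5] 22.1 pca 22.825457127223984
red tray 1726 mean [0.4383 0.1326] rectc [439.2 132.6] [ 63.9 140.2] 86.1 pca -3.766157644165787
green plane 488 mean [ 0.6333 -0.0937] rectc [632.2 -93.3] [ 42.6 104.9] 75.6 pca -14.356567525891592
green tray 1489 mean [ 0.4446 -0.3423] rectc [ 445.1 -342.4] [ 61.2 127.2] 77.8 pca -11.958283588499512
yellow plane 589 mean [ 0.6361 -0.2913] rectc [ 636.2 -292. ] [46.2 98.7] 64.2 pca -25.246767306286785
yellow tray 1342 mean [0.6433 0.305 ] rectc [643.9 305. ] [ 64.2 120.8] 73.5 pca -16.56121589263074
```

View pics/crop.png

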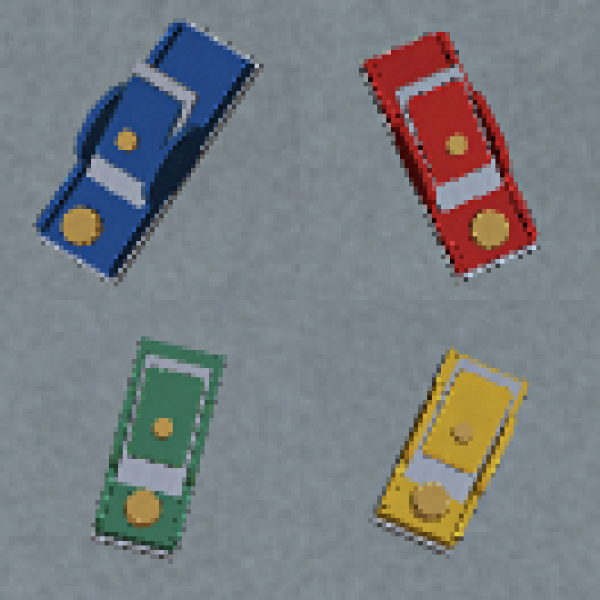

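The crop shows all four knobs towards the robot (-x). The chosen red plane is upright with knob at px ~(337,241). Now I'll use the knob's known height as a second pose measurement.

```bash
cat >> h.py <<'E'
def go(x,y,z,th):
    """last row for carry_out: TCP to x,y,z with jaws across a plane of angle th (deg)"""
    s=sensors.sense(); R=np.array(s['ee_rot']); p=np.array(s['tcp_pos'])
    d=R.T@(np.array([x,y,z])-p)/.75
    cur=np.degrees(np.arctan2(-R[0,1],R[1,1])); sp=(cur-th+90)%180-90
    print('t',round(s['clock'],2),'tcp',p.round(4),'th',round(cur,2),'w',round(s['grip_width'],3),'F',np.round(s['wrist_force'],1),'q',np.round(s['qpos'],2),'->',np.r_[d,sp/360].round(4))
E
python3 - <<'E'
from h import *
im=cv2.imread('pics/top0.png')
for c,k,L,th in(('blue',(102.5,238.2),.048,-30.7),('red',(336.3,240.9),.044,22.5),('green',(312,153.8),.041,-14.4),('yellow',(396.3,149.5),.037,-25.5)):
    t=np.radians(th); u=np.array([np.cos(t),np.sin(t)]); p=at('top',k,.034)[0]+L*u
    print(c,p.round(4))
    half={'blue':.065,'red':.06,'green':.055,'yellow':.05}[c]
    v=np.array([-u[1],u[0]])
    P=[np.r_[p+a*half*u+b*.022*v,0] for a,b in((1,1),(1,-1),(-1,-1),(-1,1))]
    cv2.polylines(im,[np.round((proj('top',P)+.5)*8-4).astype(int)],True,(255,255,255),1,cv2.LINE_AA,3)
big=cv2.resize(im[100:265,80:440],None,fx=2.2,fy=2.2,interpolation=cv2.INTER_NEAREST); cv2.imwrite('pics/fit.png',big)
go(.4456,.3544,.12,-30.5)
E
```

```text
blue [0.4428 0.354 ]
red [ 0.4361 -0.1175]
green [ 0.6346 -0.0941]
yellow [ 0.6385 -0.2917]
t 0.6 tcp [0.2507 0.5725 0.2226] th -23.65 w 1.005 F [-0.1 -0.  -0.8] q [-1.18  0.33 -0.06  1.46  0.02  1.35 -0.09] -> [-0.3547 -0.1622  0.1368  0.019 ]
```

View pics/fit.png

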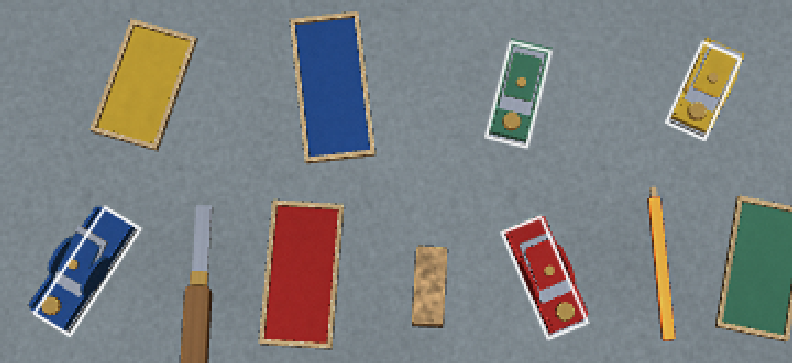

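The white footprints sit on all four planes, so the poses agree. Going to the blue one.

Request:
carry_out --deltas '[-0.05,-0.02,0.02,0.003,-0.12,-0.05,0.04,0.006,-0.19,-0.08,0.07,0.01,-0.26,-0.11,0.1,0.014,-0.32,-0.14,0.125,0.017,-0.352,-0.16,0.137,0.019,-0.352,-0.163,0.137,0.019,-0.352,-0.163,0.137,0.019]' --fingers 100 --newtons 40

```text
clock: 1.6
tcp_pos: [0.443, 0.3556, 0.1202]
ee_rot: [[-0.862, 0.507, -0.0], [0.507, 0.862, 0.001], [0.0, 0.001, -1.0]]
wrist_force: [-1.0, 0.2, 0.4]
grip_width: 0.997
```

```bash
python3 -c "
from h import *
go(.443,.354,.018,-30.5)"
```

```text
t 1.6 tcp [0.443  0.3556 0.1202] th -30.43 w 0.997 F [-1.   0.2  0.4] q [-0.84  0.28  0.09  1.75 -0.03  1.11  0.31] -> [-0.0011 -0.0019  0.1362  0.0002]
```

Descend, then close.

Request:
carry_out --deltas '[-0.001,-0.002,0.03,0,-0.001,-0.002,0.06,0,-0.001,-0.002,0.09,0,-0.001,-0.002,0.115,0,-0.001,-0.002,0.13,0,-0.001,-0.002,0.136,0,-0.001,-0.002,0.136,0]'

```text
clock: 2.48
tcp_pos: [0.4435, 0.3532, 0.018]
ee_rot: [[-0.862, 0.507, 0.0], [0.507, 0.862, 0.0], [-0.0, 0.0, -1.0]]
wrist_force: [0.0, -0.5, -0.2]
grip_width: 1.003
```

Request:
carry_out --deltas '[0,0,0,0,0,0,0,0,0,0,0,0,0,0,0,0,0,0,0,0,0,0,0,0,0,0,0,0,0,0,0,0]' --fingers 0

```text
clock: 3.48
tcp_pos: [0.4436, 0.3533, 0.018]
ee_rot: [[-0.862, 0.507, 0.0], [0.507, 0.862, 0.001], [-0.0, 0.001, -1.0]]
wrist_force: [0.9, 2.9, 0.4]
grip_width: 0.501
```

```bash
python3 -c "
from h import *
go(.641,.1047,.10,7.1)"
```

```text
t 3.48 tcp [0.4436 0.3533 0.018 ] th -30.49 w 0.501 F [0.9 2.9 0.4] q [-0.82  0.41  0.09  1.83 -0.04  0.91  0.32] -> [-0.395  -0.152  -0.1095 -0.1044]
```

Request:
carry_out --deltas '[0,0,-0.015,0,0,0,-0.04,0,0,0,-0.07,0,0,0,-0.1,0,-0.03,-0.01,-0.109,-0.01,-0.08,-0.03,-0.109,-0.025,-0.13,-0.05,-0.109,-0.04,-0.15,-0.058,-0.109,-0.045]'

```text
clock: 4.47
tcp_pos: [0.5199, 0.2553, 0.1008]
ee_rot: [[-0.969, 0.248, 0.001], [0.248, 0.969, -0.001], [-0.001, -0.0, -1.0]]
wrist_force: [-0.2, 0.7, -3.4]
grip_width: 0.506
```

```bash
python3 -c "
from h import *
go(.641,.1047,.10,7.1)"
```

```text
t 4.47 tcp [0.5199 0.2553 0.1008] th -14.39 w 0.506 F [-0.2  0.7 -3.4] q [-0.64  0.33  0.12  1.74 -0.04  1.08  0.82] -> [-0.2063 -0.1544  0.0014 -0.0597]
```

Request:
carry_out --deltas '[-0.03,-0.02,0,-0.012,-0.08,-0.06,0,-0.025,-0.13,-0.1,0,-0.04,-0.18,-0.135,0,-0.055,-0.206,-0.154,0,-0.06,-0.206,-0.154,0,-0.06,-0.206,-0.154,0,-0.06]'

```text
clock: 5.35
tcp_pos: [0.6389, 0.1093, 0.1001]
ee_rot: [[-0.992, -0.128, -0.0], [-0.128, 0.992, 0.001], [0.0, 0.001, -1.0]]
wrist_force: [-0.1, -0.7, -4.0]
grip_width: 0.502
```

```bash
python3 -c "
from h import *
go(.641,.1047,.0225,7.1)"
```

```text
t 5.35 tcp [0.6389 0.1093 0.1001] th 7.33 w 0.502 F [-0.1 -0.7 -4. ] q [-0.34  0.47  0.14  1.54 -0.07  1.13  1.51] -> [-0.0019 -0.0066  0.1034  0.0006]
```

Request:
carry_out --deltas '[-0.001,-0.004,0.02,0,-0.002,-0.0065,0.045,0,-0.002,-0.0065,0.07,0,-0.002,-0.0065,0.088,0,-0.002,-0.0065,0.095,0,-0.002,-0.0065,0.1,0,-0.002,-0.0065,0.1035,0,-0.002,-0.0065,0.1035,0]'

```text
clock: 6.35
tcp_pos: [0.6419, 0.1037, 0.0223]
ee_rot: [[-0.992, -0.127, 0.001], [-0.127, 0.992, 0.0], [-0.001, 0.0, -1.0]]
wrist_force: [-0.1, -0.3, -4.5]
grip_width: 0.507
```

Request:
carry_out --deltas '[0,0,0,0,0,0,0,0,0,0,0,0,0,0,0,0,0,0,0,0]' --fingers 80

```text
clock: 6.98
tcp_pos: [0.6416, 0.1037, 0.022]
ee_rot: [[-0.992, -0.127, 0.0], [-0.127, 0.992, 0.0], [-0.0, 0.0, -1.0]]
wrist_force: [-0.3, -0.1, -0.5]
grip_width: 0.797
```

```bash
python3 -c "
from h import *
go(.4365,-.118,.12,22.5)"
```

```text
t 6.97 tcp [0.6416 0.1037 0.022 ] th 7.31 w 0.797 F [-0.3 -0.1 -0.5] q [-0.33  0.56  0.13  1.59 -0.08  1.    1.52] -> [ 0.3089 -0.2584 -0.1308 -0.0422]
```

Request:
carry_out --deltas '[0,0,-0.03,0,0,0,-0.08,0,0,0,-0.13,0,0.04,-0.035,-0.131,-0.006,0.09,-0.075,-0.131,-0.012,0.14,-0.117,-0.131,-0.02,0.16,-0.134,-0.131,-0.022,0.16,-0.134,-0.131,-0.022]'

```text
clock: 7.98
tcp_pos: [0.5352, -0.0119, 0.1205]
ee_rot: [[-0.965, -0.261, 0.001], [-0.261, 0.965, 0.0], [-0.001, 0.0, -1.0]]
wrist_force: [-0.2, 0.7, -0.3]
grip_width: 0.8
```

```bash
python3 -c "
from h import *
go(.4365,-.118,.10,22.5)"
```

```text
t 7.97 tcp [ 0.5352 -0.0119  0.1205] th 15.12 w 0.8 F [-0.2  0.7 -0.3] q [-0.21  0.22  0.16  1.83 -0.04  1.09  1.8 ] -> [ 0.164  -0.1022  0.0273 -0.0205]
```

Request:
carry_out --deltas '[0.03,-0.02,0.005,-0.004,0.08,-0.05,0.013,-0.01,0.125,-0.078,0.02,-0.015,0.155,-0.096,0.027,-0.02,0.164,-0.102,0.027,-0.02,0.164,-0.102,0.027,-0.02,0.164,-0.102,0.027,-0.02]' --fingers 100

```text
clock: 8.85
tcp_pos: [0.438, -0.1162, 0.1002]
ee_rot: [[-0.924, -0.383, 0.001], [-0.383, 0.924, 0.0], [-0.001, -0.0, -1.0]]
wrist_force: [0.8, 0.5, 0.3]
grip_width: 1.0
```

```bash
python3 -c "
from h import *
go(.4365,-.118,.018,22.5)"
```

```text
t 8.85 tcp [ 0.438  -0.1162  0.1002] th 22.51 w 1.0 F [0.8 0.5 0.3] q [-0.07  0.06  0.23  2.06 -0.02  1.02  2.14] -> [ 0.0028 -0.0014  0.1095  0.    ]
```

Request:
carry_out --deltas '[0.003,-0.001,0.02,0,0.003,-0.001,0.05,0,0.003,-0.001,0.08,0,0.003,-0.001,0.1,0,0.003,-0.001,0.1095,0,0.003,-0.001,0.1095,0,0.003,-0.001,0.1095,0]'

```text
clock: 9.72
tcp_pos: [0.4355, -0.119, 0.0183]
ee_rot: [[-0.924, -0.382, 0.001], [-0.382, 0.924, -0.0], [-0.001, -0.0, -1.0]]
wrist_force: [0.1, -0.6, -0.4]
grip_width: 0.995
```

Request:
carry_out --deltas '[0,0,0,0,0,0,0,0,0,0,0,0,0,0,0,0,0,0,0,0,0,0,0,0,0,0,0,0,0,0,0,0]' --fingers 0

```text
clock: 10.72
tcp_pos: [0.435, -0.1189, 0.0178]
ee_rot: [[-0.924, -0.382, 0.0], [-0.382, 0.924, 0.0], [-0.0, 0.0, -1.0]]
wrist_force: [0.5, 0.2, 0.5]
grip_width: 0.498
```

```bash
python3 -c "
from h import *
go(.4385,.1326,.10,-3.8)"
```

```text
t 10.72 tcp [ 0.435  -0.1189  0.0178] th 22.43 w 0.498 F [0.5 0.2 0.5] q [-0.05  0.19  0.23  2.13 -0.06  0.83  2.18] -> [-0.1323  0.3082 -0.1096  0.0729]
```

Request:
carry_out --deltas '[0,0,-0.015,0,0,0,-0.04,0,0,0,-0.07,0,0,0,-0.1,0,-0.013,0.03,-0.109,0.007,-0.034,0.08,-0.109,0.019,-0.056,0.13,-0.109,0.031,-0.064,0.15,-0.109,0.036]'

```text
clock: 11.72
tcp_pos: [0.4359, 0.0057, 0.0998]
ee_rot: [[-0.986, -0.166, -0.0], [-0.166, 0.986, 0.0], [0.0, 0.0, -1.0]]
wrist_force: [0.3, -0.7, -4.7]
grip_width: 0.504
```

```bash
python3 -c "
from h import *
go(.4385,.1326,.10,-3.8)"
```

```text
t 11.72 tcp [0.4359 0.0057 0.0998] th 9.54 w 0.504 F [ 0.3 -0.7 -4.7] q [-0.22  0.03  0.11  2.09 -0.    1.02  1.62] -> [-0.0315  0.1663 -0.0002  0.037 ]
```

Request:
carry_out --deltas '[-0.005,0.03,0,0.007,-0.015,0.08,0,0.018,-0.025,0.13,0,0.029,-0.03,0.158,0,0.035,-0.0315,0.166,0,0.037,-0.0315,0.166,0,0.037,-0.0315,0.166,0,0.037]'

```text
clock: 12.6
tcp_pos: [0.4392, 0.1289, 0.0995]
ee_rot: [[-0.998, 0.068, -0.0], [0.068, 0.998, -0.0], [0.0, -0.0, -1.0]]
wrist_force: [-0.6, -1.1, -6.2]
grip_width: 0.502
```

```bash
python3 -c "
from h import *
go(.4385,.1326,.0222,-3.8)"
```

```text
t 12.6 tcp [0.4392 0.1289 0.0995] th -3.91 w 0.502 F [-0.6 -1.1 -6.2] q [-0.38  0.08 -0.01  2.03  0.    1.03  1.12] -> [ 0.0013  0.0049  0.1031 -0.0003]
```

Request:
carry_out --deltas '[0.001,0.004,0.02,0,0.001,0.005,0.045,0,0.001,0.005,0.07,0,0.001,0.005,0.088,0,0.001,0.005,0.095,0,0.001,0.005,0.1,0,0.001,0.005,0.1032,0,0.001,0.005,0.1032,0]'

```text
clock: 13.6
tcp_pos: [0.4389, 0.1339, 0.0223]
ee_rot: [[-0.998, 0.067, 0.0], [0.067, 0.998, 0.0], [-0.0, 0.0, -1.0]]
wrist_force: [-0.1, 1.1, -5.3]
grip_width: 0.503
```

Request:
carry_out --deltas '[0,0,0,0,0,0,0,0,0,0,0,0,0,0,0,0,0,0,0,0]' --fingers 80

```text
clock: 14.22
tcp_pos: [0.4388, 0.1339, 0.0222]
ee_rot: [[-0.998, 0.067, 0.0], [0.067, 0.998, 0.0], [-0.0, 0.0, -1.0]]
wrist_force: [-0.2, -0.2, -0.6]
grip_width: 0.798
```

```bash
python3 -c "
from h import *
go(.634,-.094,.12,-14.4)"
```

```text
t 14.22 tcp [0.4388 0.1339 0.0222] th -3.85 w 0.798 F [-0.2 -0.2 -0.6] q [-0.38  0.2  -0.01  2.09  0.    0.85  1.1 ] -> [-0.2801 -0.2856 -0.1305  0.0293]
```

Request:
carry_out --deltas '[0,0,-0.03,0,0,0,-0.08,0,0,0,-0.13,0,-0.04,-0.04,-0.13,0.004,-0.09,-0.09,-0.13,0.009,-0.14,-0.14,-0.13,0.014,-0.15,-0.15,-0.13,0.015,-0.15,-0.15,-0.13,0.015]'

```text
clock: 15.22
tcp_pos: [0.5433, 0.014, 0.1193]
ee_rot: [[-0.987, 0.161, -0.001], [0.161, 0.987, 0.0], [0.001, 0.0, -1.0]]
wrist_force: [-0.6, 0.1, -0.8]
grip_width: 0.802
```

```bash
python3 -c "
from h import *
go(.634,-.094,.10,-14.4)"
```

```text
t 15.22 tcp [0.5433 0.014  0.1193] th -9.29 w 0.802 F [-0.6  0.1 -0.8] q [-0.22  0.24  0.13  1.81 -0.03  1.1   1.33] -> [-0.1427 -0.1226  0.0256  0.0142]
```

Request:
carry_out --deltas '[-0.03,-0.025,0.005,0.003,-0.07,-0.06,0.013,0.007,-0.11,-0.095,0.02,0.011,-0.135,-0.116,0.0255,0.014,-0.1427,-0.1226,0.0255,0.014,-0.1427,-0.1226,0.0255,0.014,-0.1427,-0.1226,0.0255,0.014]' --fingers 100

```text
clock: 16.1
tcp_pos: [0.6339, -0.0922, 0.1008]
ee_rot: [[-0.97, 0.245, 0.0], [0.245, 0.97, 0.001], [0.0, 0.001, -1.0]]
wrist_force: [0.0, -0.3, -1.1]
grip_width: 0.998
```

```bash
python3 -c "
from h import *
go(.634,-.094,.018,-14.4)"
```

```text
t 16.1 tcp [ 0.6339 -0.0922  0.1008] th -14.18 w 0.998 F [ 0.  -0.3 -1.1] q [-0.08  0.45  0.19  1.57 -0.1   1.13  1.46] -> [-0.0007 -0.0025  0.1104  0.0006]
```

Request:
carry_out --deltas '[-0.0007,-0.002,0.02,0,-0.0007,-0.0025,0.05,0,-0.0007,-0.0025,0.08,0,-0.0007,-0.0025,0.1,0,-0.0007,-0.0025,0.1105,0,-0.0007,-0.0025,0.1105,0,-0.0007,-0.0025,0.1105,0]'

```text
clock: 16.98
tcp_pos: [0.6349, -0.0959, 0.0184]
ee_rot: [[-0.969, 0.247, 0.001], [0.247, 0.969, 0.0], [-0.001, 0.0, -1.0]]
wrist_force: [-0.8, 0.2, -0.5]
grip_width: 1.002
```

Request:
carry_out --deltas '[0,0,0,0,0,0,0,0,0,0,0,0,0,0,0,0,0,0,0,0,0,0,0,0,0,0,0,0,0,0,0,0]' --fingers 0

```text
clock: 17.98
tcp_pos: [0.6344, -0.0956, 0.0176]
ee_rot: [[-0.969, 0.247, 0.0], [0.247, 0.969, 0.0], [0.0, 0.0, -1.0]]
wrist_force: [0.7, 1.7, 0.8]
grip_width: 0.503
```

```bash
python3 -c "
from h import *
go(.4447,-.3424,.10,-12)"
```

```text
t 17.98 tcp [ 0.6344 -0.0956  0.0176] th -14.28 w 0.503 F [0.7 1.7 0.8] q [-0.06  0.55  0.18  1.62 -0.11  0.98  1.48] -> [ 0.1639 -0.3813 -0.1099 -0.0063]
```

Request:
carry_out --deltas '[0,0,-0.015,0,0,0,-0.04,0,0,0,-0.07,0,0,0,-0.1,0,0.013,-0.03,-0.11,-0.001,0.034,-0.08,-0.11,-0.002,0.056,-0.13,-0.11,-0.003,0.073,-0.17,-0.11,-0.003]'

```text
clock: 18.98
tcp_pos: [0.5486, -0.2078, 0.1015]
ee_rot: [[-0.973, 0.23, 0.001], [0.23, 0.973, -0.001], [-0.001, -0.0, -1.0]]
wrist_force: [0.3, -0.8, -3.8]
grip_width: 0.5
```

```bash
python3 -c "
from h import *
go(.4447,-.3424,.10,-12)"
```

```text
t 18.98 tcp [ 0.5486 -0.2078  0.1015] th -13.29 w 0.5 F [ 0.3 -0.8 -3.8] q [ 0.08  0.35  0.24  1.72 -0.09  1.08  1.69] -> [ 0.0936 -0.2065  0.0019 -0.0036]
```

Request:
carry_out --deltas '[0.015,-0.035,0,0,0.04,-0.09,0,-0.002,0.065,-0.145,0,-0.003,0.085,-0.19,0.002,-0.0036,0.0936,-0.2065,0.002,-0.0036,0.0936,-0.2065,0.002,-0.0036,0.0936,-0.2065,0.002,-0.0036]'

```text
clock: 19.85
tcp_pos: [0.4473, -0.3393, 0.0989]
ee_rot: [[-0.979, 0.205, 0.001], [0.205, 0.979, 0.001], [-0.001, 0.001, -1.0]]
wrist_force: [0.4, -0.3, -4.8]
grip_width: 0.503
```

```bash
python3 -c "
from h import *
go(.4447,-.3424,.0222,-12)"
```

```text
t 19.85 tcp [ 0.4473 -0.3393  0.0989] th -11.81 w 0.503 F [ 0.4 -0.3 -4.8] q [ 0.3   0.3   0.32  1.79 -0.11  1.06  2.02] -> [ 0.0026 -0.0049  0.1023  0.0005]
```

Request:
carry_out --deltas '[0.002,-0.004,0.02,0,0.0026,-0.0049,0.045,0,0.0026,-0.0049,0.07,0,0.0026,-0.0049,0.088,0,0.0026,-0.0049,0.095,0,0.0026,-0.0049,0.1,0,0.0026,-0.0049,0.1027,0,0.0026,-0.0049,0.1027,0]'

```text
clock: 20.85
tcp_pos: [0.4436, -0.3439, 0.0219]
ee_rot: [[-0.978, 0.207, 0.001], [0.207, 0.978, -0.0], [-0.001, -0.0, -1.0]]
wrist_force: [-0.5, -0.3, -5.3]
grip_width: 0.497
```

Request:
carry_out --deltas '[0,0,0,0,0,0,0,0,0,0,0,0,0,0,0,0,0,0,0,0]' --fingers 80

```text
clock: 21.48
tcp_pos: [0.4434, -0.3438, 0.0216]
ee_rot: [[-0.978, 0.207, 0.0], [0.207, 0.978, 0.0], [-0.0, 0.0, -1.0]]
wrist_force: [-0.6, -0.7, 1.1]
grip_width: 0.796
```

```bash
python3 -c "
from h import *
go(.6375,-.2917,.10,-25)"
```

```text
t 21.48 tcp [ 0.4434 -0.3438  0.0216] th -11.92 w 0.796 F [-0.6 -0.7  1.1] q [ 0.32  0.4   0.3   1.85 -0.15  0.91  2.06] -> [-0.2389  0.1215 -0.1045  0.0363]
```

Request:
carry_out --deltas '[0,0,-0.03,0,0,0,-0.08,0,0,0,-0.105,0,-0.04,0.02,-0.105,0.006,-0.1,0.05,-0.105,0.015,-0.17,0.086,-0.105,0.026,-0.22,0.112,-0.105,0.034,-0.239,0.1215,-0.105,0.0363]' --fingers 100

```text
clock: 22.48
tcp_pos: [0.6399, -0.2891, 0.099]
ee_rot: [[-0.907, 0.42, -0.0], [0.42, 0.907, 0.001], [0.001, 0.001, -1.0]]
wrist_force: [-1.0, 0.2, -0.8]
grip_width: 1.003
```

Request:
carry_out --deltas '[0,0,0,0]'

```text
clock: 22.6
tcp_pos: [0.6381, -0.2906, 0.0992]
ee_rot: [[-0.907, 0.421, -0.001], [0.421, 0.907, 0.001], [0.001, 0.0, -1.0]]
wrist_force: [-0.5, 0.1, -0.7]
grip_width: 0.998
```

```bash
python3 -c "
from h import *
go(.6375,-.2917,.018,-25)"
```

```text
t 22.6 tcp [ 0.6381 -0.2906  0.0992] th -24.87 w 0.998 F [-0.5  0.1 -0.7] q [ 0.15  0.59  0.3   1.39 -0.18  1.19  1.61] -> [ 0.     -0.0017  0.1083  0.0004]
```

Request:
carry_out --deltas '[0,-0.0015,0.02,0,0,-0.0015,0.05,0,0,-0.0015,0.08,0,0,-0.0015,0.1,0,0,-0.0015,0.1083,0,0,-0.0015,0.1083,0,0,-0.0015,0.1083,0]'

```text
clock: 23.48
tcp_pos: [0.6377, -0.293, 0.02]
ee_rot: [[-0.906, 0.422, 0.001], [0.422, 0.906, -0.0], [-0.001, 0.0, -1.0]]
wrist_force: [-0.0, -0.8, 0.6]
grip_width: 0.999
```

Request:
carry_out --deltas '[0,0,0,0,0,0,0,0,0,0,0,0,0,0,0,0,0,0,0,0,0,0,0,0,0,0,0,0,0,0,0,0]' --fingers 0

```text
clock: 24.48
tcp_pos: [0.6371, -0.2926, 0.0191]
ee_rot: [[-0.906, 0.422, -0.0], [0.422, 0.906, 0.0], [0.0, 0.0, -1.0]]
wrist_force: [0.3, 0.2, -0.5]
grip_width: 0.499
```

```bash
python3 -c "
from h import *
go(.6435,.305,.12,-16.5)"
```

```text
t 24.48 tcp [ 0.6371 -0.2926  0.0191] th -24.98 w 0.499 F [ 0.3  0.2 -0.5] q [ 0.17  0.67  0.29  1.45 -0.2   1.05  1.63] -> [ 0.3288  0.7259 -0.1344 -0.0236]
```

Request:
carry_out --deltas '[0,0,-0.015,0,0,0,-0.05,0,0,0,-0.09,0,0,0,-0.125,0,0.015,0.035,-0.134,-0.001,0.04,0.09,-0.134,-0.003,0.068,0.15,-0.134,-0.005,0.09,0.2,-0.134,-0.007]'

```text
clock: 25.48
tcp_pos: [0.6389, -0.1259, 0.1198]
ee_rot: [[-0.925, 0.381, -0.001], [0.381, 0.925, 0.001], [0.001, 0.0, -1.0]]
wrist_force: [0.5, -0.4, -5.3]
grip_width: 0.506
```

```bash
python3 -c "
from h import *
go(.6435,.305,.12,-16.5)"
```

```text
t 25.48 tcp [ 0.6389 -0.1259  0.1198] th -22.38 w 0.506 F [ 0.5 -0.4 -5.3] q [-0.07  0.46  0.26  1.52 -0.13  1.17  1.39] -> [ 2.130e-01  5.336e-01  1.000e-04 -1.630e-02]
```

Request:
carry_out --deltas '[0.016,0.04,0,-0.001,0.04,0.1,0,-0.003,0.065,0.165,0,-0.005,0.092,0.23,0,-0.007,0.118,0.295,0,-0.009,0.143,0.358,0,-0.011,0.16,0.4,0,-0.012,0.168,0.42,0,-0.013]'

```text
clock: 26.48
tcp_pos: [0.6424, 0.2134, 0.1195]
ee_rot: [[-0.953, 0.303, -0.001], [0.303, 0.953, 0.0], [0.001, 0.0, -1.0]]
wrist_force: [-0.1, -0.3, -4.8]
grip_width: 0.498
```

Request:
carry_out --deltas '[0.01,0.02,0,0,0.025,0.06,0,-0.002,0.038,0.095,0,-0.003,0.045,0.1136,0,-0.0033,0.045,0.1136,0,-0.0033,0.045,0.1136,0,-0.0033]'

```text
clock: 27.22
tcp_pos: [0.6376, 0.3009, 0.1196]
ee_rot: [[-0.958, 0.287, 0.0], [0.287, 0.958, -0.001], [-0.001, -0.001, -1.0]]
wrist_force: [0.1, -0.5, -4.4]
grip_width: 0.504
```

```bash
python3 -c "
from h import *
go(.6435,.305,.0233,-16.5)"
```

```text
t 27.23 tcp [0.6376 0.3009 0.1196] th -16.68 w 0.504 F [ 0.1 -0.5 -4.4] q [-0.59  0.57  0.12  1.35 -0.07  1.23  0.82] -> [-0.0059  0.0077  0.1284 -0.0005]
```

Request:
carry_out --deltas '[-0.006,0.0075,0.02,0,-0.006,0.0075,0.05,0,-0.006,0.0075,0.08,0,-0.006,0.0075,0.105,0,-0.006,0.0075,0.117,0,-0.006,0.0075,0.124,0,-0.006,0.0075,0.1284,0,-0.006,0.0075,0.1284,0]'

```text
clock: 28.22
tcp_pos: [0.6432, 0.3067, 0.0237]
ee_rot: [[-0.958, 0.286, 0.0], [0.286, 0.958, 0.0], [-0.0, 0.0, -1.0]]
wrist_force: [-0.1, 0.0, -4.8]
grip_width: 0.504
```

Request:
carry_out --deltas '[0,0,0,0,0,0,0,0,0,0,0,0,0,0,0,0,0,0,0,0]' --fingers 80

```text
clock: 28.85
tcp_pos: [0.6431, 0.3066, 0.0235]
ee_rot: [[-0.958, 0.286, 0.0], [0.286, 0.958, 0.0], [-0.0, 0.0, -1.0]]
wrist_force: [0.0, -0.3, 0.6]
grip_width: 0.795
```

Request:
carry_out --deltas '[0,0,-0.03,0,0,0,-0.08,0,0,0,-0.15,0,0.03,0,-0.2,0,0.1,0.03,-0.25,0,0.18,0.08,-0.25,0,0.25,0.13,-0.25,0,0.25,0.13,-0.25,0]'

```text
clock: 29.85
tcp_pos: [0.4869, 0.4583, 0.2128]
ee_rot: [[-0.96, 0.279, -0.001], [0.279, 0.96, 0.003], [0.001, 0.003, -1.0]]
wrist_force: [0.6, -0.0, 0.5]
grip_width: 0.797
```

```bash
python3 - <<'E'
from h import *
im=viewer.grab_frame('top'); cv2.imwrite('pics/top1.png',im)
s=sensors.sense(); print(s['clock'],s['tcp_pos'],s['wrist_force'])
cv2.imwrite('pics/end.png',cv2.resize(im[95:270,80:460],None,fx=2.1,fy=2.1,interpolation=cv2.INTER_NEAREST))
cv2.imwrite('pics/ends.png',viewer.grab_frame('scene'))
E
```

```text
29.9 [0.48737634 0.45796712 0.21255641] [-1.47651316  0.59794789 -0.49833681]
```

View pics/end.png

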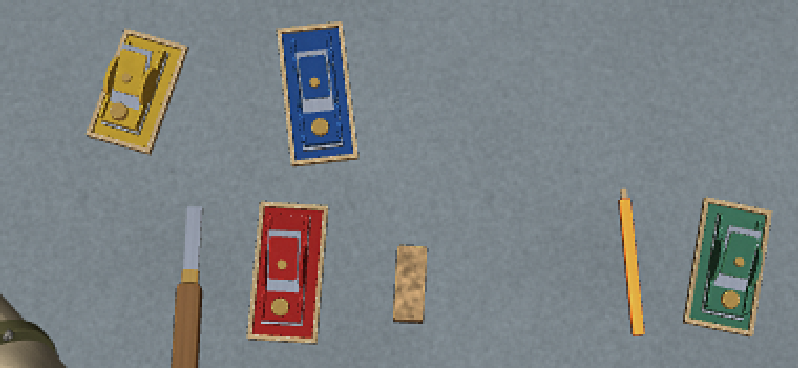

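View pics/ends.png

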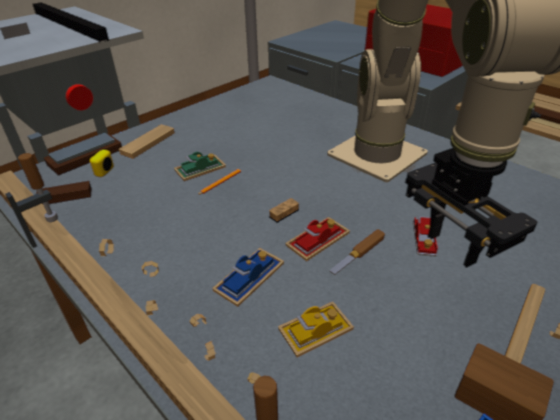

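All four planes lie inside their own rims: yellow knob at crop (119,111), blue (319,127), red (281,307), green (731,299). The look-alike red plane is untouched. A numeric check from the knobs:

```bash
python3 - <<'E'
from h import *
for c,k,L,th,t in(('blue',(319,127),.048,7.2,(.641,.1047)),('red',(281,307),.044,-3.8,(.4385,.1326)),('green',(731,299),.041,-12,(.4447,-.3424)),('yellow',(119.5,111),.037,-16.6,(.6435,.305))):
    a=np.radians(th); R=np.array([[np.cos(a),np.sin(a)],[-np.sin(a),np.cos(a)]])
    px=np.array(k)/2.1+[79.5,94.5]; d=at('top',px,.038)[0]-t
    print(c,(1000*(R@d+[L,0])).round(1))
a,b=cv2.imread('pics/top0.png'),cv2.imread('pics/top1.png')
for n,(x,y,w,h) in(('block',(265,205,25,50)),('chisel',(158,188,25,92))):
    print(n,cv2.phaseCorrelate(*[cv2.cvtColor(i[y:y+h,x:x+w],cv2.COLOR_BGR2GRAY).astype(np.float32) for i in(a,b)]))
E
```

```text
blue [-2.6  0.3]
red [ 0.8 -0.5]
green [-0.8 -0.5]
yellow [ 1.  -1.2]
block ((0.44952583748060704, -0.009637278601065447), 0.9944889720916747)
chisel ((0.5204886826410569, -0.00437289461225987), 1.0040287042657534)
```

```bash
python3 -c "
from station import env
print(env.job_done())"
```

```text
the job is handed in; nothing more can be done
None
```

All four planes are in the trays of their own colour. For red I took the one farthest to the robot's right and left its look-alike where it was. Each plane was lowered to the tray floor before release, and the job was handed in at about 30 s of the allowed 128 s.

- **Placing:** the last pictures show every plane inside its rim. Measured from the brass knobs, the centres are off by at most 2.6 mm along and 1.2 mm across, against the 13 mm allowed. I did not measure final tilt and turn separately; I judged them from the pictures and the tool pose at release.
- **Sanding block and chisel:** the check read a shift of about 0.5 pixel (roughly 1 mm) for both. It is the same sideways shift for each, so it is probably camera or method noise.
- **Failures:** no check failed, and wrist forces stayed around 6 N or less in the readings. The hand-in itself reports no verdict.

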